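# Set the clockwork kitchen timer

## Robot

A 6-joint arm with a two-finger parallel gripper is mounted at the origin on a cart in front of the work surface, level with it; the furniture and walls round the work are solid. World frame = base frame: x ahead of the robot, y to its left, z up, the work surface at z = 0. Lengths are in mm, angles in degrees, forces in N, time in s.
With the tool pointing down it reaches from about 300 to 850 mm from the base axis. Payload 4.2 kg.
Tool frame: the origin (TCP) lies midway between the tips of the shut fingers; the grasp point (between the pads) lies 19 mm behind it; x points along the fingers, y is the direction in which the jaws open and shut, and the axes are right-handed (so a half turn about x gives the same grasp; the last joint's range is limited). The gripper opens to 91 mm and grips with 3 to 60 N. Pads are 32 mm wide; open, the fingers measure 118 mm over their backs; the gripper's body (76 mm by 178 mm) begins 60 mm behind the grasp point.
Start: joints at [-72.307, 18.312, 89.639, -0, 72.044, -1.146], TCP at [185.675, -544.213, 213.976] pointing down, gripper open.
Joint ranges: [-177.97, 177.97], [-48.28, 115.42], [12.27, 149.76], [-77.06, 257.06], [2.81, 150.46], [-146.56, 146.56]. Speed limits (degrees/s): [147.25, 147.25, 180, 180, 180, 180].

## Interface

Orientations are given as [roll, pitch, yaw] about the fixed x, y, z axes, in that order (R = Rz(yaw) Ry(pitch) Rx(roll)).
In Python, from workcell import * gives the robot as it stands.
- The arm moves only by the shell command python3 -m handwheel 'ROWS' [FORCE]. ROWS is a JSON object of lists of equal length, an entry for each row: "gripper": the closure, from 0 (fully open) to 1 (shut); "offset": the shift along the tool's x, y, z in mm, a list of three; "rot": the turn, a rotation vector about the tool's x, y, z in degrees, a list of three. A call has 1 to 5 rows; each row is the pose to reach, as a shift and turn from the pose commanded when the call began, along the tool's axes at that moment; what a row does not reach only later rows make up. A row lasts 1/12 s, in which the tool goes at most 41.7 mm and 7.16 degrees, less where a joint would pass 70% of its speed; a pose out of reach is approached as far as the arm can. A call with a gripper value outside its range is refused whole. The fingers move at their own pace and stop on an object; FORCE is the grip in N (left out, the last holds). Time passes only in rows, so rows that repeat a pose let the fingers close. It gives the time, the measured TCP pose, the force and the opening at its end, in the units of the state.
- state(): the state, without advancing time (a new reading comes with each control period).
- grab_frame(name): name is "scene" or "top"; returns the picture (420x560x3 uint8, red, green, blue); there is no depth.
- camera_params(name): a dict with "fx", "fy", "cx", "cy" (pixels), "position" and "attitude" of the camera in the world. Camera axes: x right, y up, looking along -z (the intrinsics and any distortion apply to the point x, -y, -z); pixel columns grow to the right and rows downward; lengths in mm; the calibration is good to about 2 mm. A picture is of the moment at which its call begins. camera_params takes no time and is no camera call.
- job_done(): hands the job in, once; it reports no verdict.
The state is a dict: "time_s": time; "qpos": joint angles; "qvel": joint speeds; "effort": joint torques, N m; "ee_pos": TCP position; "ee_rot": TCP orientation; "force": force on the tool from outside, world axes, zero at the start; "torque": the same for the moment, N m; "gripper_width": finger opening in mm.
Only numpy, scipy, OpenCV 4.12 (cv2) and the standard library are available. Lean on these libraries where they do the work, as an engineer would, in place of code of your own. Each camera call takes 0.05 s, during which the arm holds its last target.

## Task

The sauce needs 15 minutes: first turn the red clockwork timer where it stands so that the black index on its rim faces the front edge of the worktop, where the cook can read it. Then hold the timer down so that it does not spin and wind its knob clockwise past the 20-minute mark (past the end of the orange arc) so that the spring is wound, and turn it back to 15 minutes (the green mark at the index). Lean on it with about a kilogram and a half, never with four, leave it standing in its place with the index still to the front, and do not push the other things about.

Things in the scene. Friction and masses are not known exactly. Their poses are not given: they have to be found in the camera images.
- timer: Red clockwork timer: round case 84 mm across, 40 mm high, about 0.19 kg (x 0.7 to 1.4), loose on four rubber feet 27 mm from its axis (friction on the worktop about 0.6, x 0.9 to 1.2). Origin: centre of its underside, z up; -x points to the black index on its rim, so yaw is 0 when the index faces the front edge. It starts turned 0.5 to 1.3 rad counter-clockwise from that, seen from above.
- timer_knob (a point): Middle of the black fluted round knob, on the timer's upright axis, 62 mm above the worktop; turns with the knob. The knob is 34 mm across and stands 46 to 80 mm above the worktop on a white minute plate 66 mm across, top at 46 mm, that turns with it: fingertips may rest on the plate. While nothing pushes down, turning the gripped knob turns the whole timer.
- timer_mark (a point): The black index on the aluminium rim of the case, 41 mm from the axis and 41 mm above the worktop; minutes are read here.
- green_mark (a point): Green 15-minute mark on the white minute plate, 26 mm from the axis, 46 mm above the worktop; it meets the index at 15 minutes. The plate has a broad red mark at zero, a tick each minute, longer ones every 5, and an orange arc inside the ticks from zero to 20.
- timer_dial (a joint): Minutes set, as an angle: 0 at zero, grows as the knob turns clockwise (from above) in the case, 0.1047 rad a minute; 20 min = 2.094, 15 min = 1.571, stop at 5.76. Starts at 0 to 4 min, stays where left. Turning takes 0.11 to 0.13 N m either way; the feet hold 0.02 to 0.05 N m unpressed, so the case spins; pushed down with 12 N or more (15 N is comfortable) the case stays and the knob turns.
- worktop_point (a point): A fixed point on top of the worktop in front of the robot; its axes are the world's: -x points to the front edge and the robot.
- worktop: Stone worktop, top at z = 0 (its origin is of no use). It bears the timer's weight and the push on it, together to stay below 40 N.
- tin: Food tin, 75 mm across, 58 mm high, origin under its centre. Leave it alone.
- onion: Onion, about 80 mm across, 85 mm high, origin under its centre. Leave it alone.
- garlic: Garlic bulb, about 60 mm, origin under its centre. Leave it alone.
- glass: Drinking glass, 81 mm across, 91 mm high, origin under its centre. Leave it alone.
- spoon: Wooden spoon, 316 mm long, 54 mm wide, 14 mm high, lying along the front edge, origin under its middle. Leave it alone.

How it is judged (in metres and radians):
On the way, in this order (a step that is already met when the one before it is completed fails the run):
1. the index is turned to the front edge (within 15 degrees) (angle between the x axis of timer and the x axis of worktop_point, either way round below 0.26 rad and angle between timer's own z axis and vertical below 0.1 rad), for 0.2 s.
2. wound past 20 minutes while the index stays to the front (within 20 degrees) (value of joint timer_dial above 2.094 rad and angle between the x axis of timer and the x axis of worktop_point, either way round below 0.35 rad), for 0.1 s.
3. turned back to 15 minutes (within 1 minute) with the index to the front (value of joint timer_dial between 1.46608 and 1.67552 rad and angle between the x axis of timer and the x axis of worktop_point, either way round below 0.35 rad), for 0.2 s.
At the end, for the whole second after the job is handed in: the timer stands upright on its feet and at rest, within 60 mm of where it stood, index within 17 degrees of the front, knob at 15 minutes within 1 minute, and it is released (value of joint timer_dial between 1.46608 and 1.67552 rad and angle between the x axis of timer and the x axis of worktop_point, either way round below 0.3 rad and angle between timer's own z axis and vertical below 0.05 rad and height (world z) of timer below 0.004 m and distance of timer from where it was at the start of the episode below 0.06 m and linear speed of timer below 0.01 m/s and contact force between the fingers and timer below 0.1 N); the robot touches nothing.
It fails at once if the timer is leaned on with 4 kg or more (40 N between its feet and the worktop) (contact force between timer and worktop above 40 N).
It fails at once if the timer is tipped by more than 20 degrees (not (angle between timer's own z axis and vertical below 0.35 rad)).
It fails at once if another thing is pushed by more than 25 mm (distance of any of tin, onion, garlic, glass, spoon from where it was at the start of the episode above 0.025 m).
It also fails if it takes over 72 s, if anything falls off the work surface, if the arm or the gripper's body presses on something with over 40 N, if the wrist force passes 120 N, or if a joint passes its speed limit or range.

## Working session

There is one attempt and no reset: what is moved stays moved. The work goes in short steps, Python scripts to look and compute and a shell command to move; the robot and the scene stay as the last step left them, time stands still between calls to the robot, and variables do not carry over. Pictures are saved under pics/ and viewed, and the job is handed in when it is done.

```bash
ls; mkdir -p pics
python3 - <<'E'
from workcell import *
import cv2
for n in("scene","top"):
    cv2.imwrite(f"pics/{n}0.png",grab_frame(n)[:,:,::-1]); print(n,camera_params(n))
print(state())
E
```

```text
pics
scene {'fx': 396.8059804466449, 'fy': 396.8059804466449, 'cx': 282.83635497054746, 'cy': 206.02994857975102, 'position': array([ 60.24817023, 810.88720151, 739.91261674]), 'attitude': array([  55.19124617,   -0.27500966, -154.06757795])}
top {'fx': 395.5255957633737, 'fy': 395.5255957633737, 'cx': 279.78233517013484, 'cy': 205.93476237032186, 'position': array([ 244.5610576 ,  -46.36052204, 1254.63644785]), 'attitude': array([ 11.89394032,  -0.29132727, -92.95963236])}
{'time_s': 0.1, 'qpos': array([-7.23084310e+01,  1.83490883e+01,  8.96981379e+01,  5.61192811e-04,
        7.20444915e+01, -1.14643099e+00]), 'qvel': array([ 0.03954327, -0.03924706, -0.06161404,  0.02639822,  0.01808666,
        0.01202664]), 'effort': array([-4.63001652e-04, -4.13333380e+01, -2.32509470e+01,  7.26951356e-02,
        4.21070913e-02, -3.59753017e-05]), 'ee_pos': array([ 185.52792289, -543.77871303,  213.20188793]), 'ee_rot': array([-91.47975491,  89.9082807 , 107.35807167]), 'force': array([-0.56185105,  0.32600708,  0.27055203]), 'torque': array([ 0.01525311, -0.00762416,  0.00967522]), 'gripper_width': 91.19299460390805}
```

View pics/top0.png

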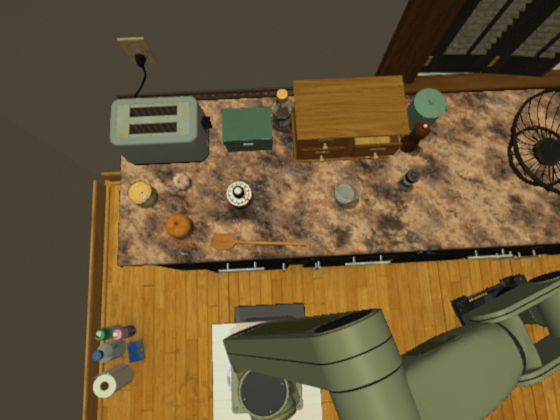

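View pics/scene0.png

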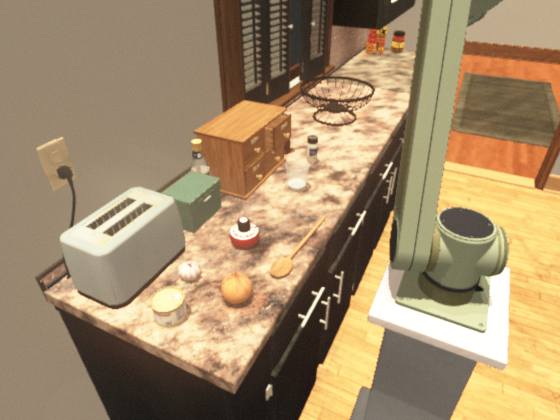

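The top view shows the timer at about (239,194). The garlic is at (181,181), the onion at (178,226), the glass at (345,195) and the spoon at (225–305,242). I'll zoom in on the timer.

```bash
cat > h.py <<'E'
from workcell import *
import numpy as np, cv2
from scipy.spatial.transform import Rotation as R
def cam(n):
    c=camera_params(n); return c,R.from_euler('xyz',c['attitude'],degrees=True).as_matrix()
def back(n,u,v,z):
    c,M=cam(n); d=M@np.array([(u-c['cx'])/c['fx'],-(v-c['cy'])/c['fy'],-1]); p=c['position']
    return p+d*(z-p[2])/d[2]
def proj(n,P):
    c,M=cam(n); q=M.T@(np.array(P)-c['position']); return c['cx']+c['fx']*q[0]/-q[2], c['cy']-c['fy']*q[1]/-q[2]
def crop(n,f,u,v,w=30,s=10):
    im=grab_frame(n)[:,:,::-1]; cv2.imwrite(f.replace('.png','_full.png'),im)
    u,v=int(u),int(v); c=im[v-w:v+w,u-w:u+w]; cv2.imwrite(f,cv2.resize(c,None,fx=s,fy=s,interpolation=cv2.INTER_CUBIC))
E
python3 - <<'E'
from h import *
crop('top','pics/t1.png',239,194); crop('scene','pics/s1.png',244,233)
for n,u,v,z in [('top',239,190,80),('top',239,195,40),('scene',244,233,46),('scene',244,221,80)]: print(n,back(n,u,v,z))
E
```

```text
top [547.3923126   56.93696386  80.        ]
top [541.44966463  60.94916343  40.        ]
scene [533.18304129  78.35079982  46.        ]
scene [536.94173365  68.56966723  80.        ]
```

View pics/t1.png

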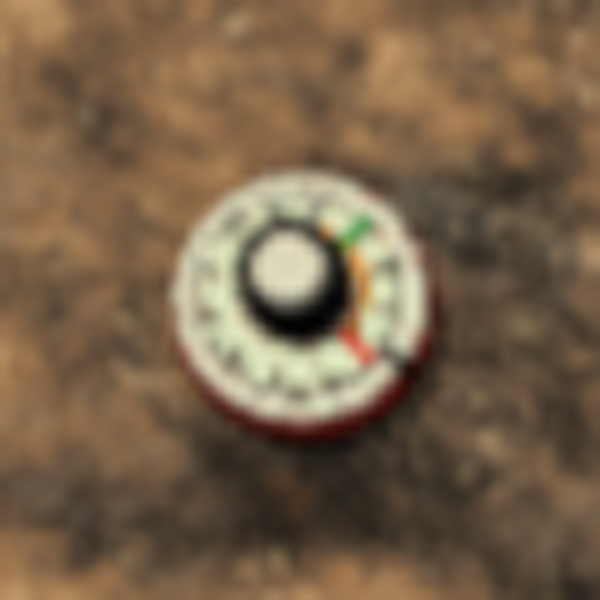

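View pics/s1.png

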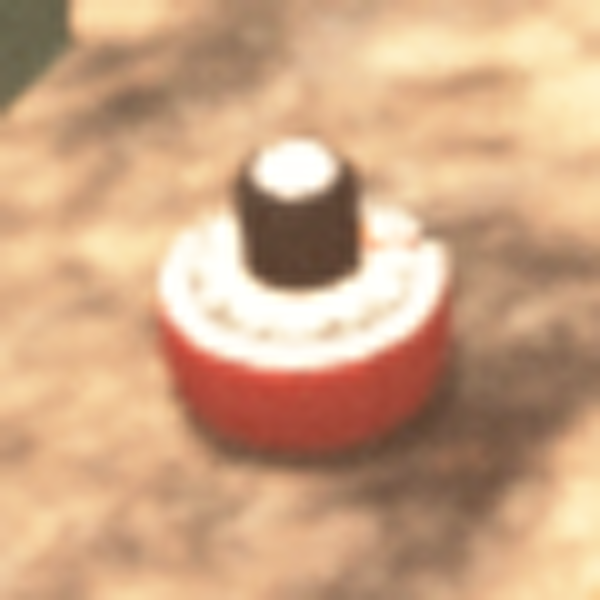

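Run:
```python
from h import *
f=lambda x,y:(209+x/10-.45,164+y/10-.45)
for nm,(x,y),z in [('rim',(304,295),42),('knobtop',(288,268),80),('idx',(400,358),41),('red',(357,345),46),('green',(356,233),46)]:
    print(nm,back('top',*f(x,y),z).round(1))
g=lambda x,y:(214+x/10-.45,203+y/10-.45)
for nm,(x,y),z in [('knobtop',(297,167),80),('rim',(303,285),43)]: print('scene',nm,back('scene',*g(x,y),z).round(1))
s=state();print(s['ee_pos'],R.from_euler('xyz',s['ee_rot'],degrees=True).as_matrix().round(3))
for nm,u,v in [('garlic',181,181),('onion',178,226),('glass',345,192),('spoon',223,242),('spoonend',306,244),('greenbox',247,148)]: print(nm,back('top',u,v,20).round())
```

```text
rim [547.3  60.7  42. ]
knobtop [546.5  62.   80. ]
idx [525.6  31.3  41. ]
red [529.3  44.3  46. ]
green [565.6  43.4  46. ]
scene knobtop [542.9  62.5  80. ]
scene rim [540.1  67.8  43. ]
[ 185.59211143 -543.91655683  213.4524631 ] [[-0.     0.323 -0.946]
 [ 0.001 -0.946 -0.323]
 [-1.    -0.001 -0.   ]]
garlic [602. 248.  20.]
onion [456. 258.  20.]
glass [ 539. -278.   20.]
spoon [398. 117.  20.]
spoonend [ 378. -142.   20.]
greenbox [704.  32.  20.]
```

The index points to about (-21,-30) from the centre, so the case is turned about 55° CCW. The dial reads about 1.7 min, and the timer stands at about (546,61.5). All of this agrees with the given ranges. Next I'll move over it.

```bash
python3 -m handwheel '{"gripper":[0,0,0,0,0],"offset":[[0,-25,-30],[0,-50,-60],[0,-76,-90],[0,-101,-119],[0,-127,-149]],"rot":[[0,0,0],[0,0,0],[0,0,0],[0,0,0],[0,0,0]]}' 30; python3 -c "
from workcell import *
print(state()['qpos'].round(1))"
```

```text
time_s: 0.62
ee_pos: [286.1, -374.3, 213.8]
ee_rot: [-130.6, 90.0, 68.2]
force: [1.0, 0.6, 0.1]
gripper_width: 91.4
[-54.    8.9 102.4   0.   68.6  17.2]
```

```bash
python3 -m handwheel '{"gripper":[0,0,0,0,0],"offset":[[0,-25,-30],[0,-50,-60],[0,-76,-90],[0,-101,-119],[0,-127,-149]],"rot":[[0,0,0],[0,0,0],[0,0,0],[0,0,0],[0,0,0]]}' 
python3 -m handwheel '{"gripper":[0,0,0,0,0],"offset":[[0,-25,-30],[0,-50,-60],[0,-76,-90],[0,-101,-119],[0,-127,-149]],"rot":[[0,0,0],[0,0,0],[0,0,0],[0,0,0],[0,0,0]]}' 
python3 -m handwheel '{"gripper":[0,0,0,0,0],"offset":[[0,-25,-30],[0,-50,-60],[0,-75,-90],[0,-75,-90],[0,-75,-90]],"rot":[[0,0,0],[0,0,0],[0,0,0],[0,0,0],[0,0,0]]}' 
python3 -m handwheel '{"gripper":[0,0,0,0,0],"offset":[[0,0,0],[0,0,0],[0,0,0],[0,0,0],[0,0,0]],"rot":[[-7,0,0],[-14,0,0],[-21,0,0],[-28,0,0],[-35,0,0]]}' 
python3 -m handwheel '{"gripper":[0,0,0,0,0],"offset":[[0,0,0],[0,0,0],[0,0,0],[0,0,0],[0,0,0]],"rot":[[-7,0,0],[-14,0,0],[-21,0,0],[-28,0,0],[-35,0,0]]}' 
python3 -m handwheel '{"gripper":[0,0,0,0,0],"offset":[[0,0,0],[0,0,0],[0,0,0],[0,0,0],[0,0,0]],"rot":[[-7,0,0],[-14,0,0],[-21,0,0],[-28,0,0],[-35,0,0]]}' 
python3 -m handwheel '{"gripper":[0,0,0,0,0],"offset":[[0,0,0],[0,0,0],[0,0,0],[0,0,0],[0,0,0]],"rot":[[-7,0,0],[-14,0,0],[-21,0,0],[-28,0,0],[-35,0,0]]}'
python3 - <<'E'
from h import *
s=state();print(s['qpos'].round(1));M=R.from_euler('xyz',s['ee_rot'],degrees=True).as_matrix();print(M.round(3));print(M.T@(np.array([546,61.5,100])-s['ee_pos']))
E
```

```text
time_s: 1.03
ee_pos: [386.1, -205.9, 214.0]
ee_rot: [108.6, 90.0, -52.6]
force: [1.0, -1.0, 0.3]
gripper_width: 91.5
time_s: 1.45
ee_pos: [486.2, -37.5, 214.0]
ee_rot: [86.1, 90.0, -75.1]
force: [0.2, -0.8, -0.3]
gripper_width: 91.4
time_s: 1.87
ee_pos: [547.0, 62.3, 213.2]
ee_rot: [0.7, 89.9, -160.3]
force: [-0.1, -0.1, -0.6]
gripper_width: 91.4
time_s: 2.28
ee_pos: [545.7, 59.2, 213.9]
ee_rot: [-14.5, 89.9, -140.5]
force: [-0.5, -0.2, -0.4]
gripper_width: 91.0
time_s: 2.7
ee_pos: [545.7, 59.1, 214.0]
ee_rot: [-46.5, 89.9, -137.4]
force: [0.2, -0.5, -0.3]
gripper_width: 91.0
time_s: 3.12
ee_pos: [545.7, 59.2, 214.0]
ee_rot: [-83.2, 89.9, -139.1]
force: [-0.8, -0.6, -0.9]
gripper_width: 90.9
time_s: 3.53
ee_pos: [545.7, 59.2, 214.0]
ee_rot: [-118.2, 89.9, -139.1]
force: [-0.5, -0.1, 0.2]
gripper_width: 91.2
[  5.   16.   93.   -0.   71.  -64.1]
[[-0.001  0.357  0.934]
 [-0.001  0.934 -0.357]
 [-1.    -0.001 -0.   ]]
[113.97175248   2.3653904   -0.49681834]
```

```bash
python3 -m handwheel '{"gripper":[0,0,0,0,0],"offset":[[30,2,-0.5],[60,2,-0.5],[90,2,-0.5],[112,2,-0.5],[112,2,-0.5]],"rot":[[0,0,0],[0,0,0],[0,0,0],[0,0,0],[0,0,0]]}'
python3 - <<'E'
from h import *
crop('scene','pics/s2.png',244,220,40,10);crop('top','pics/t2.png',239,194,40,10)
s=state();M=R.from_euler('xyz',s['ee_rot'],degrees=True).as_matrix();print(s['ee_pos'],M.T@(np.array([546,61.5,52])-s['ee_pos']))
E
```

```text
time_s: 3.95
ee_pos: [542.6, 61.0, 97.7]
ee_rot: [-151.0, 89.4, -172.2]
force: [-0.7, -0.5, 0.5]
gripper_width: 91.4
[546.40390315  61.73593918 102.0662271 ] [50.06676818 -0.32407025 -0.2441398 ]
```

View pics/s2.png

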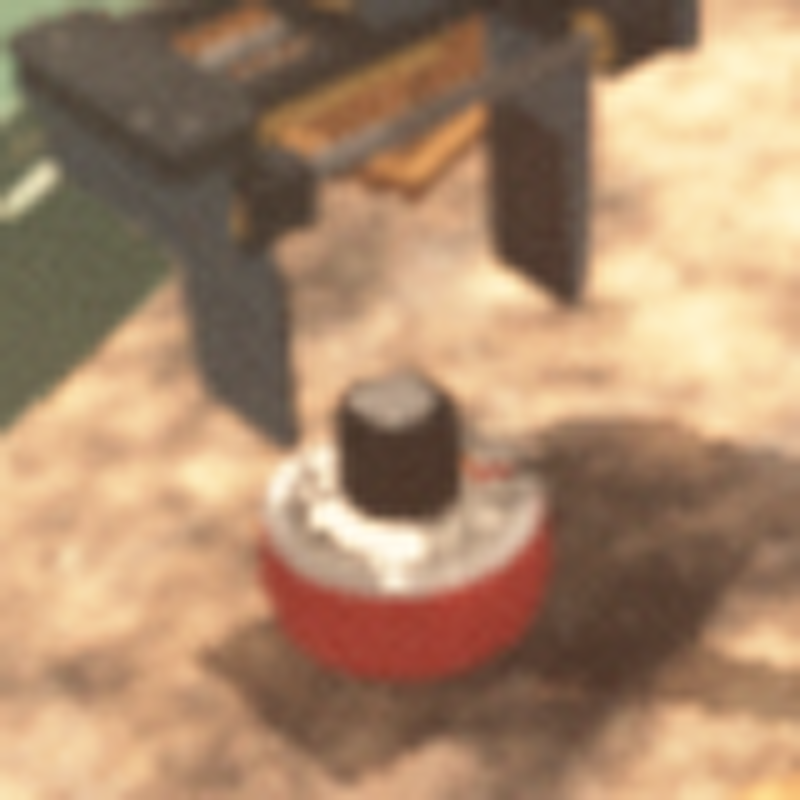

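View pics/t2.png

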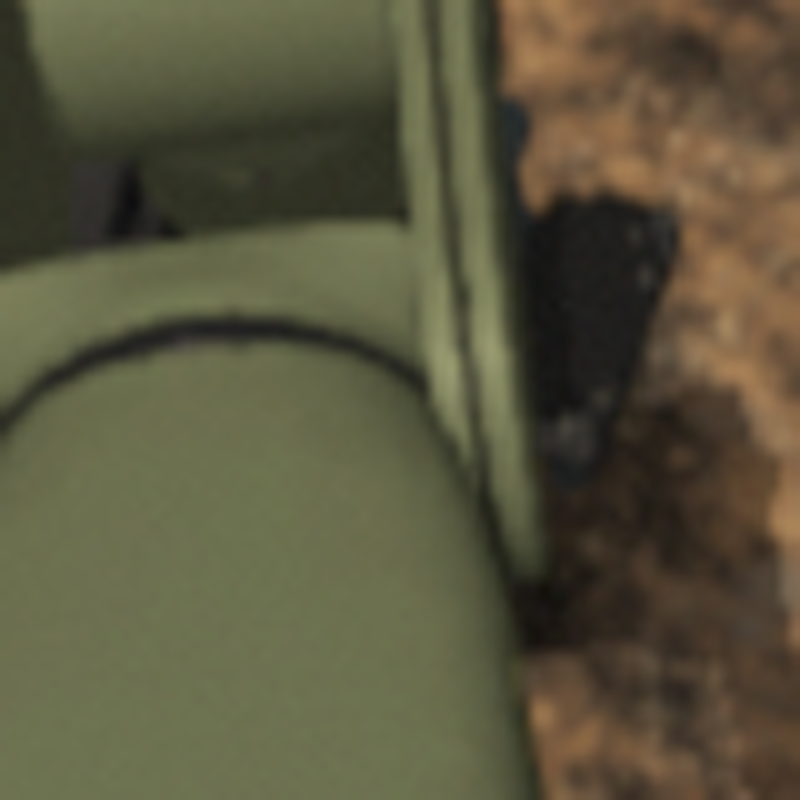

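In the scene view the open fingers straddle the knob at (400,400 in the crop), so it is centred. The top view is blocked by the arm. I'll go down and close.

```bash
python3 -m handwheel '{"gripper":[0,0,0,0,0],"offset":[[20,0,0],[35,0,0],[46,0,0],[50,0,0],[50,0,0]],"rot":[[0,0,0],[0,0,0],[0,0,0],[0,0,0],[0,0,0]]}' 30
python3 -m handwheel '{"gripper":[1,1,1,1,1],"offset":[[0,0,0],[0,0,0],[0,0,0],[0,0,0],[0,0,0]],"rot":[[0,0,0],[0,0,0],[0,0,0],[0,0,0],[0,0,0]]}' 30
python3 -m handwheel '{"gripper":[1,1,1,1,1],"offset":[[0,0,0],[0,0,0],[0,0,0],[0,0,0],[0,0,0]],"rot":[[0,0,0],[0,0,0],[0,0,0],[0,0,0],[0,0,0]]}' 30
python3 - <<'E'
from h import *
crop('scene','pics/s3.png',244,225,30,12)
s=state();print(s['ee_pos'],s['force'],s['torque'],s['gripper_width'],s['qpos'][5])
E
```

```text
time_s: 4.47
ee_pos: [547.4, 62.5, 52.8]
ee_rot: [18.6, 89.9, -2.6]
force: [-0.2, -0.1, 0.0]
gripper_width: 91.0
time_s: 4.88
ee_pos: [547.2, 62.8, 52.4]
ee_rot: [19.8, 89.9, -1.4]
force: [-0.3, 0.2, 0.9]
gripper_width: 60.6
time_s: 5.3
ee_pos: [546.8, 62.5, 51.9]
ee_rot: [-93.0, 90.0, -114.2]
force: [0.1, -0.6, 0.8]
gripper_width: 33.1
[546.84272401  62.55349873  51.88698684] [ 0.09594804 -0.74192558  0.63260501] [-0.15142726 -0.0788279   0.00923716] 33.17489303637091 -63.478037516046506
```

View pics/s3.png

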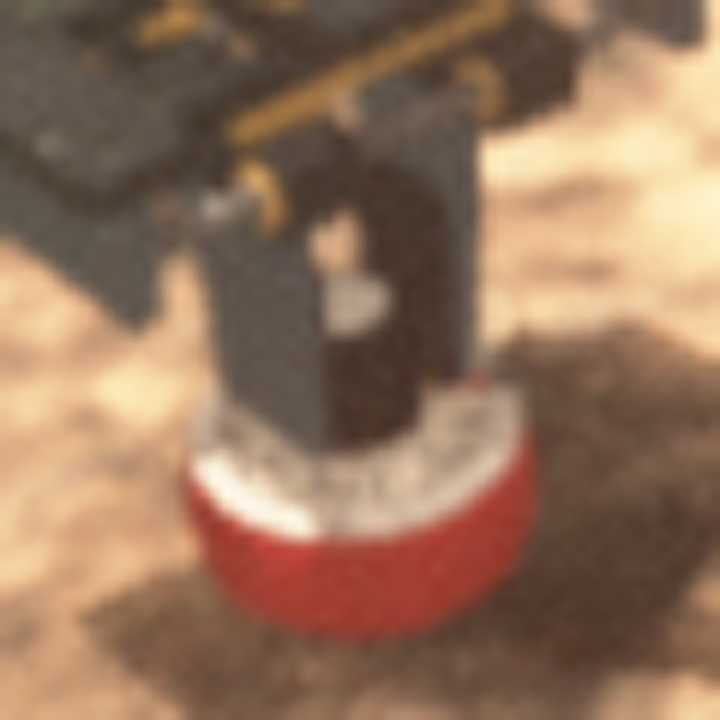

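The knob is gripped at 33 mm. Now I'll turn the whole timer clockwise.

```bash
python3 -m handwheel '{"gripper":[1,1,1,1,1],"offset":[[0,0,0],[0,0,0],[0,0,0],[0,0,0],[0,0,0]],"rot":[[5,0,0],[11,0,0],[17,0,0],[23,0,0],[28,0,0]]}' 30
python3 -m handwheel '{"gripper":[1,1,1,1,1],"offset":[[0,0,0],[0,0,0],[0,0,0],[0,0,0],[0,0,0]],"rot":[[6,0,0],[12,0,0],[18,0,0],[22,0,0],[22,0,0]]}' 30
python3 - <<'E'
from h import *
crop('scene','pics/s4.png',244,225,30,12)
s=state();print(s['ee_pos'],s['force'],s['torque'],s['gripper_width'],s['qpos'][5])
C=np.array([546.5,62,0])
for a in (0,5,10,20):
    u,v=proj('scene',C+[-41*np.cos(np.radians(a)),-41*np.sin(np.radians(a)),41]); print('idx',a,(u-214)*12,(v-195)*12)
for a in (0,10,20):
    u,v=proj('scene',C+[-26*np.cos(np.radians(a)),26*np.sin(np.radians(a)),46]); print('red',a,(u-214)*12,(v-195)*12)
E
```

```text
time_s: 5.77
ee_pos: [547.0, 63.3, 51.9]
ee_rot: [123.3, 89.9, 73.9]
force: [0.6, 1.0, -0.7]
gripper_width: 32.6
time_s: 6.18
ee_pos: [547.1, 63.1, 51.9]
ee_rot: [119.8, 90.0, 48.5]
force: [-0.7, -0.2, 0.1]
gripper_width: 33.2
[547.11744386  63.08368843  51.87444162] [-0.15855891  0.26352153 -0.49942267] [ 0.08158223 -0.31150965  0.01716107] 32.99972174617473 -13.567210406071304
idx 0 499.2958943829676 466.2949960724186
idx 5 506.16520008500584 457.5048635566619
idx 10 511.7844701607521 448.4553512022221
idx 20 519.145666549477 429.8685383757387
red 0 442.4758584893402 431.7699993085082
red 10 431.38622164781225 442.1046088591505
red 20 417.6225396050538 451.2413915021265
```

View pics/s4.png

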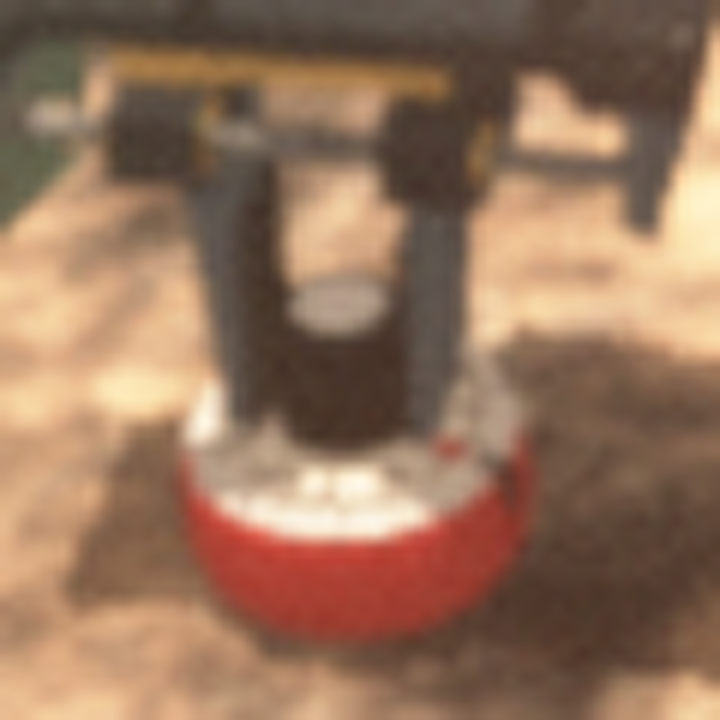

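```bash
cat > ov.py <<'E'
from h import *
import sys
def ov(src,u0,v0,s,out,C,du=0,dv=0,a=None,w=30):
    im=cv2.imread(src)[v0:v0+2*w,u0:u0+2*w]; im=cv2.resize(im,None,fx=s,fy=s,interpolation=cv2.INTER_CUBIC)
    P=lambda p:tuple(int(round(x)) for x in ((proj('scene',p)[0]-u0+.5+du)*s,(proj('scene',p)[1]-v0+.5+dv)*s))
    C=np.array(C+[0]) if len(C)==2 else np.array(C)
    for r,z,c in ((42,0,(255,0,255)),(42,40,(255,255,0)),(33,46,(0,255,0)),(17,80,(0,255,255))):
        for t in np.radians(range(0,360,6)): cv2.circle(im,P(C+[r*np.cos(t),r*np.sin(t),z]),1,c,-1)
    for b in a or []:
        t=np.radians(180+b); cv2.line(im,P(C+[36*np.cos(t),36*np.sin(t),43]),P(C+[44*np.cos(t),44*np.sin(t),41]),(255,0,0),1)
    cv2.imwrite(out,im)
E
python3 - <<'E'
from ov import *
ov('pics/s4_full.png',214,195,12,'pics/o4.png',[547,62.5],0,0,[-10,0,10])
E
```

```text
(no output)
```

View pics/o4.png

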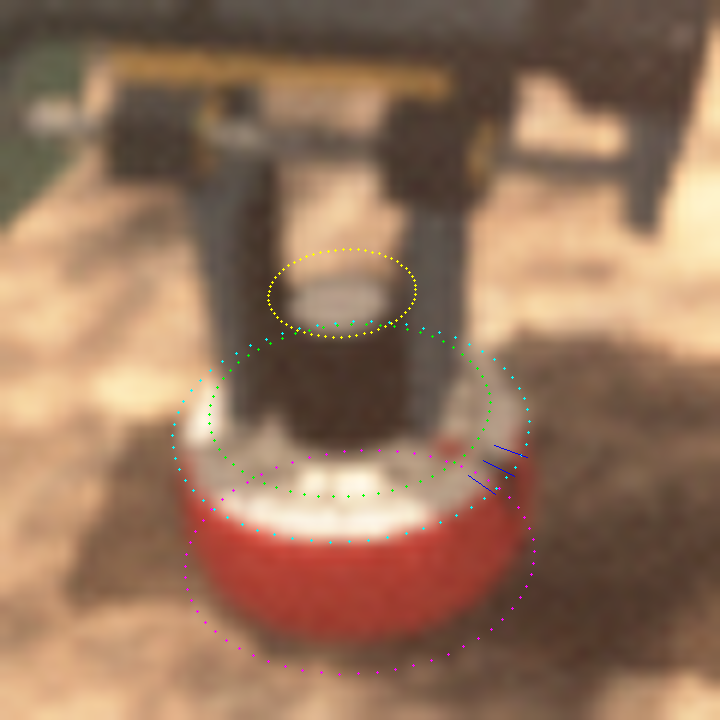

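Run:
```python
from ov import *
im=cv2.imread('pics/s4_full.png')[222:246,240:264]; cv2.imwrite('pics/z4.png',cv2.resize(im,None,fx=25,fy=25,interpolation=cv2.INTER_LANCZOS4))
```

```text
(no output)
```

View pics/z4.png

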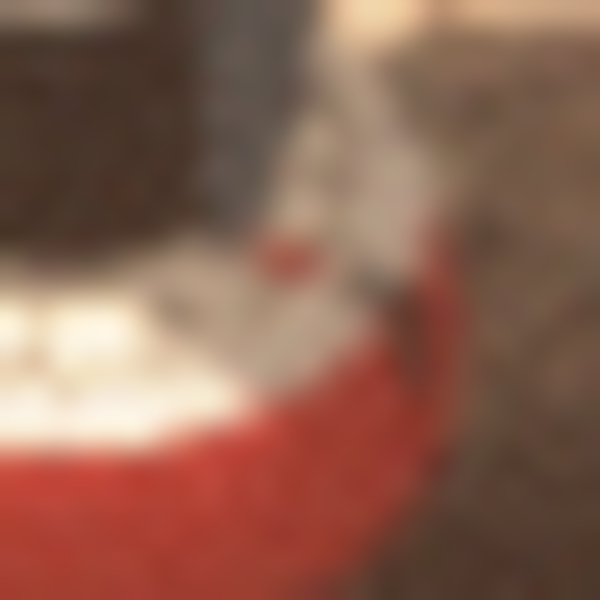

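Run:
```python
from ov import *
k=back('scene',214+340/12-.5,195+302/12-.5,80); print(k)
for n,x,y,z in (('idx top',375,280,41),('idx top',380,285,41),('idx side',408,330,36),('red',285,255,46)):
    p=back('scene',240+x/25-.5,222+y/25-.5,z); 
    for c in (k,np.array([546.5,62,0]),np.array([543.5,62.5,0])):
        d=p-c; print(n,d.round(1)[:2],np.hypot(*d[:2]).round(1),np.degrees(np.arctan2(-d[1],-d[0])).round(1))
```

```text
[545.45567733  65.92220159  80.        ]
idx top [-34.6  -7.1] 35.4 11.5
idx top [-35.7  -3.2] 35.8 5.0
idx top [-32.7  -3.7] 32.9 6.4
idx top [-35.6  -6.5] 36.2 10.4
idx top [-36.6  -2.6] 36.7 4.1
idx top [-33.6  -3.1] 33.8 5.3
idx side [-39.1  -6.2] 39.6 9.1
idx side [-40.2  -2.3] 40.3 3.3
idx side [-37.2  -2.8] 37.3 4.3
red [-26.6  -1.1] 26.7 2.5
red [-27.7   2.8] 27.8 -5.7
red [-24.7   2.3] 24.8 -5.3
```

The index reads about 5° short, consistent with 55° minus 50°. I'll turn 5° more, then press down gently and watch the force.

```bash
python3 -m handwheel '{"gripper":[1,1,1,1,1],"offset":[[0,0,0],[0,0,0],[0,0,0],[0,0,0],[0,0,0]],"rot":[[3,0,0],[5,0,0],[5,0,0],[5,0,0],[5,0,0]]}' 30
python3 -m handwheel '{"gripper":[1,1,1],"offset":[[0.3,0,0],[0.5,0,0],[0.5,0,0]],"rot":[[0,0,0],[0,0,0],[0,0,0]]}' 30
python3 -m handwheel '{"gripper":[1,1,1],"offset":[[0.3,0,0],[0.5,0,0],[0.5,0,0]],"rot":[[0,0,0],[0,0,0],[0,0,0]]}' 30
python3 -m handwheel '{"gripper":[1,1,1],"offset":[[0.3,0,0],[0.5,0,0],[0.5,0,0]],"rot":[[0,0,0],[0,0,0],[0,0,0]]}' 30
```

```text
time_s: 6.65
ee_pos: [547.1, 62.9, 51.9]
ee_rot: [90.3, 90.0, 14.3]
force: [1.4, 1.1, -0.4]
gripper_width: 33.0
time_s: 6.9
ee_pos: [547.0, 62.9, 51.8]
ee_rot: [89.0, 90.0, 12.9]
force: [-0.2, 1.6, 2.7]
gripper_width: 33.3
time_s: 7.15
ee_pos: [547.1, 62.9, 51.7]
ee_rot: [92.7, 90.0, 16.6]
force: [-2.0, 1.6, 6.4]
gripper_width: 32.8
time_s: 7.4
ee_pos: [547.1, 62.9, 51.7]
ee_rot: [89.5, 89.9, 13.4]
force: [-2.3, 1.2, 9.5]
gripper_width: 33.2
```

The push gains about 6.6 N per mm. One more millimetre gives about 16 N.

```bash
python3 -m handwheel '{"gripper":[1,1,1],"offset":[[0.5,0,0],[1,0,0],[1,0,0]],"rot":[[0,0,0],[0,0,0],[0,0,0]]}' 30
python3 - <<'E'
from h import *
im=grab_frame('scene')[:,:,::-1];cv2.imwrite('pics/s5_full.png',im)
cv2.imwrite('pics/z5.png',cv2.resize(im[222:246,240:264],None,fx=25,fy=25,interpolation=cv2.INTER_LANCZOS4))
f=[]
for i in range(3): grab_frame('top'); f.append(state()['force'])
print(np.array(f).round(2),state()['qpos'][5])
E
```

```text
time_s: 7.65
ee_pos: [547.1, 63.0, 51.5]
ee_rot: [88.1, 89.9, 11.9]
force: [-4.4, 1.7, 15.6]
gripper_width: 33.1
[[-3.1   1.34 14.71]
 [-4.23  0.21 14.77]
 [-4.1   0.41 14.36]] -8.49348637828672
```

View pics/z5.png

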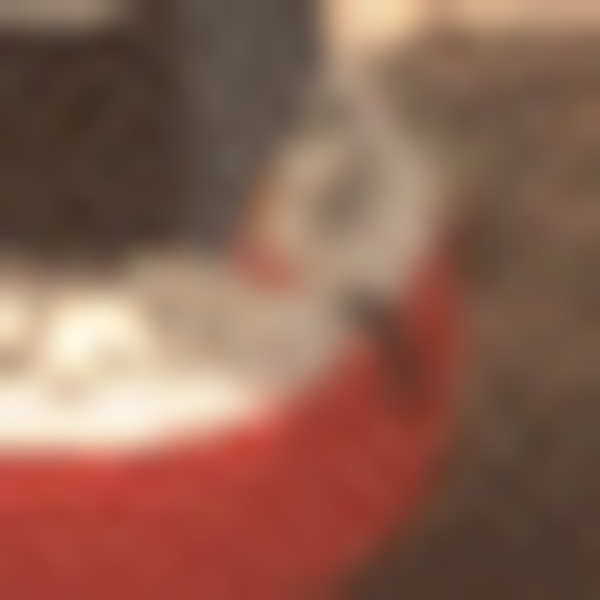

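The index is now at about 0°, at (365,295) in this crop, and the push is 15 N. I'll wind clockwise.

```bash
python3 -m handwheel '{"gripper":[1,1,1,1,1],"offset":[[0,0,0],[0,0,0],[0,0,0],[0,0,0],[0,0,0]],"rot":[[3,0,0],[6,0,0],[9,0,0],[12,0,0],[15,0,0]]}' 30
python3 -c "
from workcell import *
print(state()['qpos'].round(1),state()['torque'])"
python3 -m handwheel '{"gripper":[1,1,1,1,1],"offset":[[0,0,0],[0,0,0],[0,0,0],[0,0,0],[0,0,0]],"rot":[[4,0,0],[8,0,0],[12,0,0],[16,0,0],[20,0,0]]}' 30
python3 - <<'E'
from h import *
im=grab_frame('scene')[:,:,::-1];cv2.imwrite('pics/s6_full.png',im)
cv2.imwrite('pics/z6.png',cv2.resize(im[215:255,225:265],None,fx=15,fy=15,interpolation=cv2.INTER_LANCZOS4))
s=state();print(s['force'],s['torque'],s['qpos'][5])
E
```

```text
time_s: 8.27
ee_pos: [547.0, 62.9, 51.5]
ee_rot: [90.4, 89.9, -0.8]
force: [-3.5, 0.5, 15.4]
gripper_width: 32.6
[  5.4  24.9 105.6  -0.   49.5   6.6] [0.08954557 0.56779171 0.14687763]
time_s: 8.68
ee_pos: [547.0, 62.8, 51.5]
ee_rot: [99.7, 89.9, -11.7]
force: [-4.1, 0.9, 15.1]
gripper_width: 33.0
[-4.79690075  0.17749811 15.79684139] [-0.03721665  0.61548537  0.02206451] 26.843365805327753
```

View pics/z6.png

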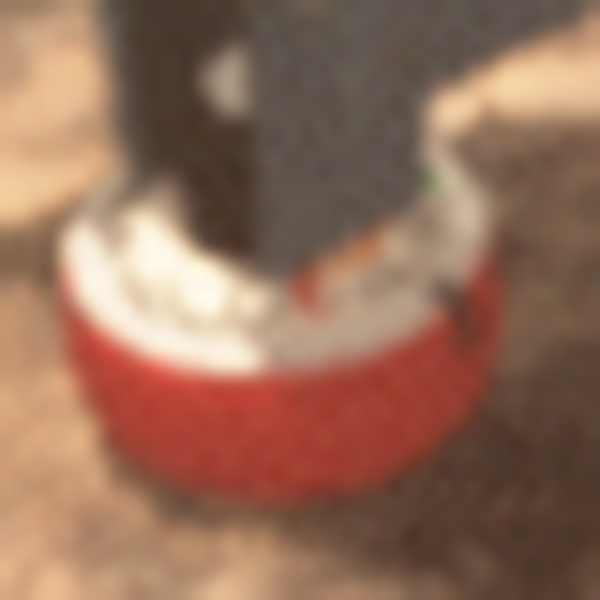

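The index has not moved and the plate is turning with the knob. The red mark has moved to (310,295). I'll keep winding.

```bash
python3 -m handwheel '{"gripper":[1,1,1,1,1],"offset":[[0,0,0],[0,0,0],[0,0,0],[0,0,0],[0,0,0]],"rot":[[6,0,0],[12,0,0],[18,0,0],[24,0,0],[30,0,0]]}' 30
python3 -m handwheel '{"gripper":[1,1,1,1,1],"offset":[[0,0,0],[0,0,0],[0,0,0],[0,0,0],[0,0,0]],"rot":[[6,0,0],[12,0,0],[18,0,0],[24,0,0],[30,0,0]]}' 30
python3 -m handwheel '{"gripper":[1,1,1,1,1],"offset":[[0,0,0],[0,0,0],[0,0,0],[0,0,0],[0,0,0]],"rot":[[6,0,0],[12,0,0],[18,0,0],[24,0,0],[29,0,0]]}' 30
python3 -m handwheel '{"gripper":[1,1],"offset":[[0,0,0],[0,0,0]],"rot":[[0,0,0],[0,0,0]]}' 30
python3 - <<'E'
from h import *
im=grab_frame('scene')[:,:,::-1];cv2.imwrite('pics/s7_full.png',im)
cv2.imwrite('pics/z7.png',cv2.resize(im[215:255,225:265],None,fx=15,fy=15,interpolation=cv2.INTER_LANCZOS4))
s=state();print(s['force'],s['torque'],s['qpos'][5])
E
```

```text
time_s: 9.15
ee_pos: [550.2, 63.4, 51.7]
ee_rot: [149.0, 89.5, 7.6]
force: [1.8, 2.2, 10.8]
gripper_width: 32.6
time_s: 9.57
ee_pos: [549.9, 63.6, 51.7]
ee_rot: [-178.2, 89.6, 10.4]
force: [1.4, 2.7, 10.9]
gripper_width: 32.9
time_s: 9.98
ee_pos: [549.9, 62.4, 51.6]
ee_rot: [-167.0, 89.6, -7.3]
force: [1.5, -1.2, 10.5]
gripper_width: 33.2
time_s: 10.15
ee_pos: [549.9, 62.4, 51.6]
ee_rot: [-165.4, 89.6, -5.5]
force: [1.5, -0.4, 10.7]
gripper_width: 33.1
[ 1.65458691 -0.23268998 10.68014666] [-0.27916178 -0.14942598 -0.04644547] 115.51992449822939
```

View pics/z7.png

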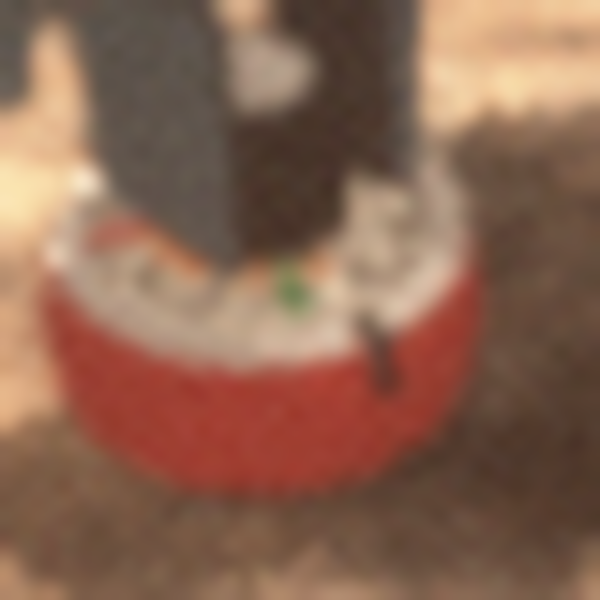

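The push dropped to 11 N, the timer shifted 3 mm in x, and the case has crept clockwise. I'll measure how far.

Run:
```python
from ov import *
q=lambda x,y:(225+x/15-.5,215+y/15-.5)
for C in ([549,63],[548,65]):
  for n,x,y,z in (('idxtop',368,325,41),('idxside',382,365,36),('green',292,290,46),('red',118,230,46),('oend',325,262,46)):
    d=back('scene',*q(x,y),z)-np.array(C+[0]); print(n,d[:2].round(1),np.hypot(*d[:2]).round(1),np.degrees(np.arctan2(-d[1],-d[0])).round(1))
```

```text
idxtop [-32.1  16. ] 35.9 -26.5
idxside [-37.   19.8] 42.0 -28.1
green [-17.6  18.6] 25.6 -46.5
red [20.8 17.6] 27.2 -139.8
oend [-18.9   8.7] 20.8 -24.7
idxtop [-31.1  14. ] 34.1 -24.3
idxside [-36.   17.8] 40.2 -26.3
green [-16.6  16.6] 23.5 -44.9
red [21.8 15.6] 26.8 -144.5
oend [-17.9   6.7] 19.1 -20.5
```

The index is at about -26° and the dial at about 18–19 min, so step 2 has not been met yet. I'll relieve the push, turn the timer back as a whole, then press harder and wind more slowly.

```bash
python3 -m handwheel '{"gripper":[1,1,1,1],"offset":[[-0.5,0,0],[-1,0,0],[-1.5,0,0],[-1.5,0,0]],"rot":[[0,0,0],[0,0,0],[0,0,0],[0,0,0]]}' 30
```

```text
time_s: 10.53
ee_pos: [549.0, 62.7, 52.0]
ee_rot: [-161.5, 89.7, -1.7]
force: [4.2, 0.4, 5.5]
gripper_width: 32.7
```

```bash
python3 -m handwheel '{"gripper":[1,1,1,1],"offset":[[-0.5,0,0],[-0.8,0,0],[-0.8,0,0],[-0.8,0,0]],"rot":[[0,0,0],[0,0,0],[0,0,0],[0,0,0]]}' 30
```

```text
time_s: 10.87
ee_pos: [548.0, 62.8, 52.1]
ee_rot: [-159.6, 89.9, 0.2]
force: [4.6, -0.6, 5.0]
gripper_width: 33.1
```

```bash
python3 -m handwheel '{"gripper":[1,1,1,1],"offset":[[-0.4,0,0],[-0.8,0,0],[-0.8,0,0],[-0.8,0,0]],"rot":[[0,0,0],[0,0,0],[0,0,0],[0,0,0]]}' 30
```

```text
time_s: 11.2
ee_pos: [545.7, 62.8, 51.9]
ee_rot: [24.5, 89.8, -175.6]
force: [2.9, 0.5, 1.4]
gripper_width: 32.9
```

```bash
python3 -m handwheel '{"gripper":[1,1,1,1,1],"offset":[[0,0,0],[0,0,0],[0,0,0],[0,0,0],[0,0,0]],"rot":[[-5,0,0],[-10,0,0],[-16,0,0],[-22,0,0],[-27,0,0]]}' 30
python3 -m handwheel '{"gripper":[1,1],"offset":[[0,0,0],[0,0,0]],"rot":[[0,0,0],[0,0,0]]}' 30
cat > look.py <<'E'
from h import *
import sys
n=sys.argv[1]
im=grab_frame('scene')[:,:,::-1];cv2.imwrite(f'pics/s{n}_full.png',im)
cv2.imwrite(f'pics/z{n}.png',cv2.resize(im[215:255,225:265],None,fx=15,fy=15,interpolation=cv2.INTER_LANCZOS4))
s=state();print(s['ee_pos'],s['force'],s['torque'],s['qpos'][5])
E
python3 look.py 8
```

```text
time_s: 11.62
ee_pos: [543.7, 61.8, 51.8]
ee_rot: [9.9, 89.6, -162.9]
force: [-1.6, -2.1, 5.1]
gripper_width: 32.7
time_s: 11.78
ee_pos: [544.6, 62.1, 51.9]
ee_rot: [7.9, 89.7, -165.3]
force: [-3.5, -2.0, 3.5]
gripper_width: 32.6
[544.94200025  62.25945007  51.93253003] [-2.19360206 -2.95192048  3.70360798] [-0.61624772  0.61865415 -0.05905886] 88.65184335645509
```

View pics/z8.png

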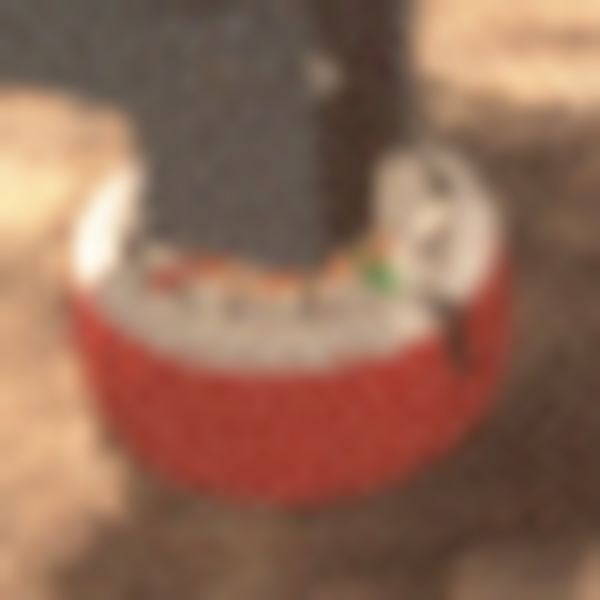

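```bash
python3 - <<'E'
from ov import *
q=lambda x,y:(225+x/15-.5,215+y/15-.5)
for lab,C,L in (('z6',[547,62.9],(('idxtop',448,290,41),('idxside',465,328,36),('red',308,292,46))),('z8',[545,62.2],(('idxtop',442,308,41),('idxside',460,345,36),('green',378,276,46),('red',172,275,46)))):
  for n,x,y,z in L:
    d=back('scene',*q(x,y),z)-np.array(C+[0]); print(lab,n,d[:2].round(1),np.hypot(*d[:2]).round(1),np.degrees(np.arctan2(-d[1],-d[0])).round(1))
E
python3 - <<'E'
from ov import *
ov('pics/s8_full.png',225,215,15,'pics/o8.png',[545,62.2],0,0,[-10,0,10],20)
E
```

```text
z6 idxtop [-38.3   0.5] 38.3 -0.8
z6 idxside [-43.5   3.6] 43.6 -4.8
z6 red [-18.6  17.9] 25.8 -43.9
z8 idxtop [-37.9   6.4] 38.5 -9.6
z8 idxside [-43.1   9.1] 44.0 -11.9
z8 green [-25.8   8.7] 27.3 -18.7
z8 red [ 8.6 25.4] 26.9 -108.8
```

View pics/o8.png

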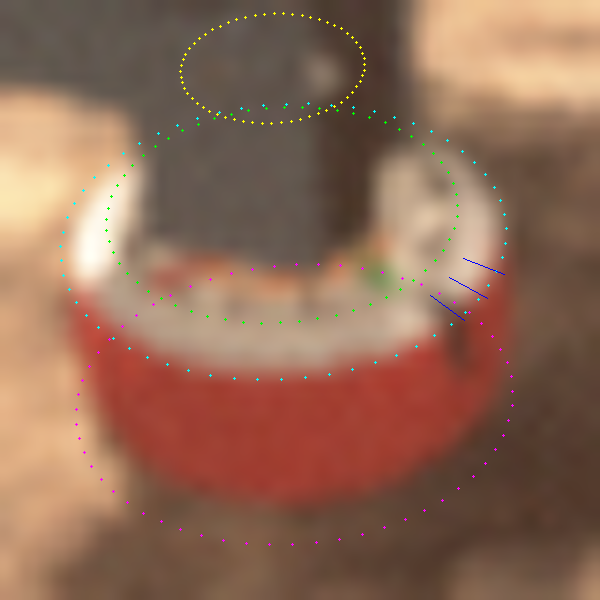

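The index is at about -9.5° and the dial at about 16.5 min. The slip came from the sideways load of about 5 N that the arm's compliance adds under push. I'll relieve the push, finish the turn, then press to about 20 N with the sideways force nulled.

```bash
python3 -m handwheel '{"gripper":[1,1,1,1,1],"offset":[[-0.3,0,0],[-0.6,0,0],[-0.6,0,0],[-0.6,0,0],[-0.6,0,0]],"rot":[[0,0,0],[0,0,0],[-4,0,0],[-8,0,0],[-12,0,0]]}' 30
python3 -m handwheel '{"gripper":[1,1],"offset":[[0,0,0],[0,0,0]],"rot":[[0,0,0],[0,0,0]]}' 30
python3 look.py 9
python3 - <<'E'
from h import *
s=state();print(R.from_euler('xyz',s['ee_rot'],degrees=True).as_matrix().round(3),s['force'])
E
```

```text
time_s: 12.25
ee_pos: [547.1, 63.2, 52.5]
ee_rot: [-102.0, 90.0, 97.0]
force: [-0.4, -0.5, -1.7]
gripper_width: 32.9
time_s: 12.42
ee_pos: [547.0, 63.1, 52.7]
ee_rot: [-76.8, 90.0, 121.9]
force: [0.1, 0.5, -1.4]
gripper_width: 32.5
[546.96349913  62.97203703  52.77909312] [ 0.89064769  0.09726412 -1.32811147] [-0.00679459 -0.04638048 -0.02291097] 76.6297164336672
[[-0.     0.321 -0.947]
 [ 0.    -0.947 -0.321]
 [-1.    -0.     0.   ]] [ 0.89064769  0.09726412 -1.32811147]
```

View pics/z9.png

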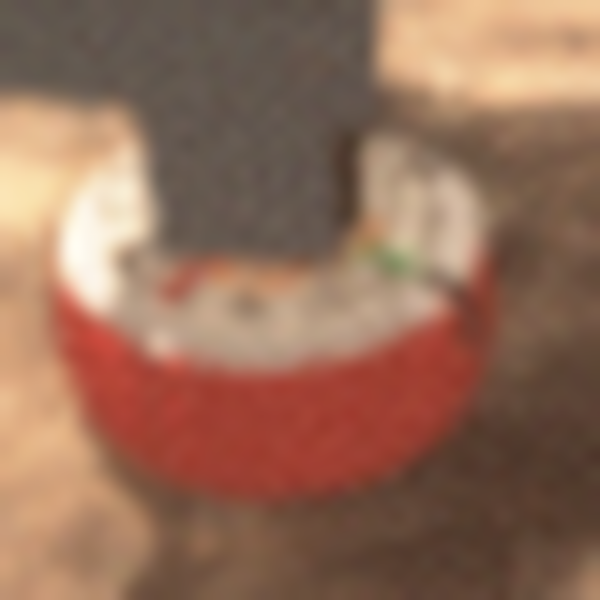

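```bash
python3 - <<'E'
from ov import *
q=lambda x,y:(225+x/15-.5,215+y/15-.5)
for n,x,y,z in (('idxtop',452,285,41),('idxside',468,322,36),('green',397,261,46),('red',178,282,46)):
    d=back('scene',*q(x,y),z)-np.array([547,63,0]); print(n,d[:2].round(1),np.hypot(*d[:2]).round(1),np.degrees(np.arctan2(-d[1],-d[0])).round(1))
E
python3 -m handwheel '{"gripper":[1,1,1,1,1],"offset":[[0.5,0,0],[1,0,0],[1.5,0,0],[2,0,0],[2,0,0]],"rot":[[0,0,0],[0,0,0],[0,0,0],[0,0,0],[0,0,0]]}' 30
```

```text
idxtop [-38.3  -1.2] 38.3 1.8
idxside [-43.1   1.7] 43.2 -2.3
green [-28.8   2.5] 28.9 -4.9
red [ 4.6 25.9] 26.3 -100.0
time_s: 12.88
ee_pos: [547.1, 62.9, 51.8]
ee_rot: [175.9, 90.0, 14.7]
force: [-1.6, 0.7, 3.5]
gripper_width: 32.7
```

```bash
python3 -m handwheel '{"gripper":[1,1,1,1],"offset":[[0.5,-0.2,0.5],[1,-0.3,1],[1.5,-0.5,1.5],[1.5,-0.5,1.5]],"rot":[[0,0,0],[0,0,0],[0,0,0],[0,0,0]]}' 30
```

```text
time_s: 13.22
ee_pos: [546.9, 63.1, 51.5]
ee_rot: [167.3, 89.7, 6.2]
force: [-1.7, 1.6, 9.7]
gripper_width: 32.9
```

```bash
python3 -m handwheel '{"gripper":[1,1,1,1],"offset":[[0.5,-0.2,0.5],[1,-0.4,1.2],[1.5,-0.6,1.8],[1.5,-0.6,1.8]],"rot":[[0,0,0],[0,0,0],[0,0,0],[0,0,0]]}' 30
```

```text
time_s: 13.55
ee_pos: [546.8, 63.3, 51.3]
ee_rot: [168.0, 89.5, 6.8]
force: [-0.4, 1.8, 14.6]
gripper_width: 32.7
```

```bash
python3 -m handwheel '{"gripper":[1,1,1,1],"offset":[[0.5,-0.5,0],[1,-1,0.2],[1.2,-1.3,0.3],[1.2,-1.3,0.3]],"rot":[[0,0,0],[0,0,0],[0,0,0],[0,0,0]]}' 30
python3 -m handwheel '{"gripper":[1,1,1,1,1],"offset":[[0,0,0],[0,0,0],[0,0,0],[0,0,0],[0,0,0]],"rot":[[2,0,0],[4,0,0],[6,0,0],[8,0,0],[10,0,0]]}' 30
python3 look.py 10
```

```text
time_s: 13.88
ee_pos: [546.8, 64.3, 50.7]
ee_rot: [164.6, 89.4, 3.4]
force: [1.2, 1.1, 17.5]
gripper_width: 32.9
time_s: 14.3
ee_pos: [546.8, 64.2, 50.7]
ee_rot: [173.7, 89.4, 2.5]
force: [0.1, 1.1, 18.0]
gripper_width: 32.4
[546.7916233   64.20687017  50.71725491] [-0.05520055  1.24095153 18.42498166] [-0.14460246  0.0323271   0.06198636] 86.84196850441806
```

View pics/z10.png

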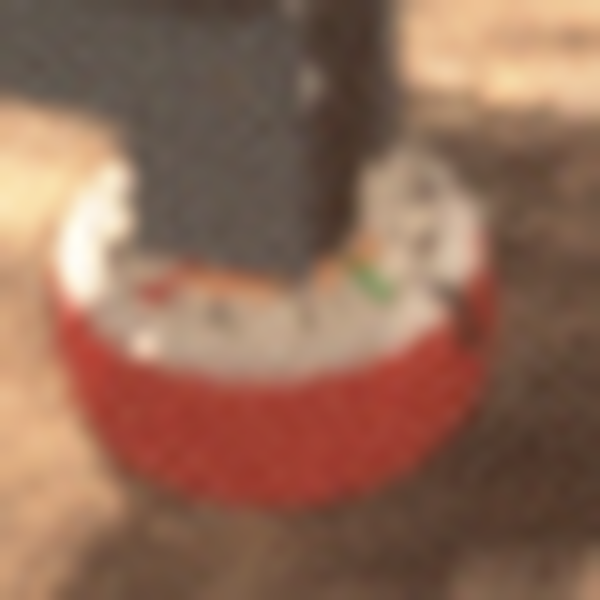

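The push is 18 N with a sideways force of about 1 N. The green mark is moving and the index has held at (450,295). I'll keep winding slowly.

```bash
python3 -m handwheel '{"gripper":[1,1,1,1,1],"offset":[[0,0,0],[0,0,0],[0,0,0],[0,0,0],[0,0,0]],"rot":[[2,0,0],[4,0,0],[6,0,0],[8,0,0],[10,0,0]]}' 30
python3 -m handwheel '{"gripper":[1,1,1,1,1],"offset":[[0,0,0],[0,0,0],[0,0,0],[0,0,0],[0,0,0]],"rot":[[2,0,0],[4,0,0],[6,0,0],[8,0,0],[10,0,0]]}' 30
python3 look.py 11
```

```text
time_s: 14.77
ee_pos: [546.7, 64.1, 50.7]
ee_rot: [-177.1, 89.4, 1.7]
force: [-0.3, -0.0, 18.5]
gripper_width: 32.6
time_s: 15.18
ee_pos: [546.6, 64.1, 50.7]
ee_rot: [-167.7, 89.4, 1.1]
force: [-0.1, 1.6, 18.7]
gripper_width: 32.8
[546.64532204  64.08163618  50.73098327] [-0.90738961  0.47613589 18.62896376] [-0.25676737  0.23027814  0.01728737] 106.84232339659756
```

View pics/z11.png

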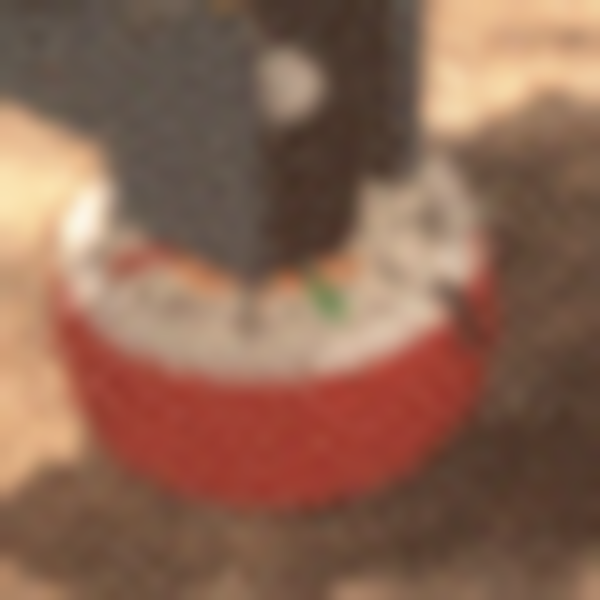

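The index is holding. I'll add 16° more.

```bash
python3 -m handwheel '{"gripper":[1,1,1,1,1],"offset":[[0,0,0],[0,0,0],[0,0,0],[0,0,0],[0,0,0]],"rot":[[2,0,0],[4,0,0],[6,0,0],[8,0,0],[10,0,0]]}' 30
python3 -m handwheel '{"gripper":[1,1,1,1,1],"offset":[[0,0,0],[0,0,0],[0,0,0],[0,0,0],[0,0,0]],"rot":[[2,0,0],[4,0,0],[6,0,0],[6,0,0],[6,0,0]]}' 30
python3 look.py 12
```

```text
time_s: 15.65
ee_pos: [546.6, 64.1, 50.7]
ee_rot: [-156.8, 89.5, 2.0]
force: [0.2, 1.1, 18.9]
gripper_width: 32.6
time_s: 16.07
ee_pos: [546.5, 64.2, 50.6]
ee_rot: [-150.2, 89.5, 2.6]
force: [0.1, 0.2, 18.4]
gripper_width: 33.0
[546.5010462   64.2042578   50.63439433] [-0.38339157  1.2135339  18.39234064] [-0.16899517  0.314122    0.01710066] 122.68071148348155
```

View pics/z12.png

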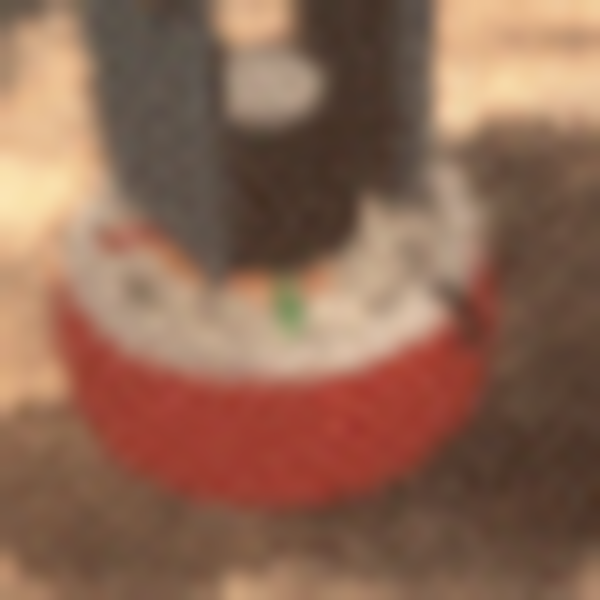

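```bash
cat > ang.py <<'E'
from ov import *
def ang(C,L):
  q=lambda x,y:(225+x/15-.5,215+y/15-.5)
  for n,x,y,z in L:
    d=back('scene',*q(x,y),z)-np.array(C+[0]); print(n,d[:2].round(1),np.hypot(*d[:2]).round(1),np.degrees(np.arctan2(-d[1],-d[0])).round(1))
E
python3 - <<'E'
from ang import *
ang([546.5,64],(('idxtop',447,287,41),('idxside',468,325,36),('green',288,302,46),('red',128,236,46)))
ang([547,62.5],(('idxtop',447,287,41),('idxside',468,325,36),('green',288,302,46),('red',128,236,46)))
E
```

```text
idxtop [-37.2  -1.3] 37.2 1.9
idxside [-43.1   1.5] 43.1 -2.0
green [-16.3  21. ] 26.5 -52.2
red [20.7 17.3] 26.9 -140.1
idxtop [-37.7   0.2] 37.7 -0.4
idxside [-43.6   3. ] 43.7 -4.0
green [-16.8  22.5] 28.0 -53.3
red [20.2 18.8] 27.5 -137.0
```

Red to index measures about 138° (about 23 min) and the index is at about -1°, so step 2 is met. I'll turn back.

```bash
python3 -m handwheel '{"gripper":[1,1,1,1,1],"offset":[[0,0,0],[0,0,0],[0,0,0],[0,0,0],[0,0,0]],"rot":[[-2,0,0],[-4,0,0],[-6,0,0],[-8,0,0],[-10,0,0]]}' 30
python3 -m handwheel '{"gripper":[1,1,1,1,1],"offset":[[0,0,0],[0,0,0],[0,0,0],[0,0,0],[0,0,0]],"rot":[[-2,0,0],[-4,0,0],[-6,0,0],[-8,0,0],[-10,0,0]]}' 30
python3 look.py 13
```

```text
time_s: 16.53
ee_pos: [546.6, 64.2, 50.7]
ee_rot: [-159.3, 89.5, 3.6]
force: [0.2, 0.4, 18.1]
gripper_width: 33.0
time_s: 16.95
ee_pos: [546.6, 64.3, 50.7]
ee_rot: [-168.9, 89.4, 4.0]
force: [0.0, 0.7, 19.0]
gripper_width: 32.9
[546.64170711  64.24697413  50.66166434] [ 0.17281215 -0.41622438 17.61597861] [-0.16964335  0.18607907  0.00524242] 102.5231709523864
```

View pics/z13.png

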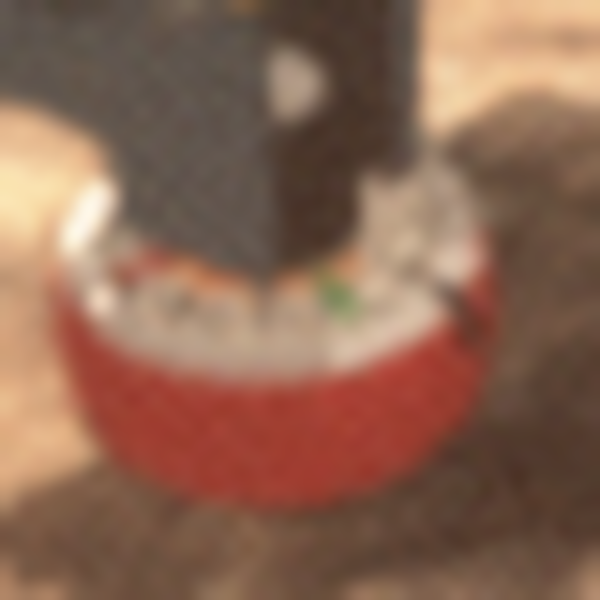

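```bash
python3 -m handwheel '{"gripper":[1,1,1,1,1],"offset":[[0,0,0],[0,0,0],[0,0,0],[0,0,0],[0,0,0]],"rot":[[-2,0,0],[-4,0,0],[-6,0,0],[-8,0,0],[-10,0,0]]}' 30
python3 -m handwheel '{"gripper":[1,1,1,1,1],"offset":[[0,0,0],[0,0,0],[0,0,0],[0,0,0],[0,0,0]],"rot":[[-2,0,0],[-4,0,0],[-6,0,0],[-8,0,0],[-10,0,0]]}' 30
python3 -m handwheel '{"gripper":[1,1,1,1],"offset":[[0,0,0],[0,0,0],[0,0,0],[0,0,0]],"rot":[[-2,0,0],[-4,0,0],[-4,0,0],[-4,0,0]]}' 30
python3 look.py 14
```

```text
time_s: 17.42
ee_pos: [546.7, 64.3, 50.6]
ee_rot: [-178.3, 89.4, 4.6]
force: [-1.5, 1.2, 17.9]
gripper_width: 32.4
time_s: 17.83
ee_pos: [546.7, 64.4, 50.6]
ee_rot: [172.3, 89.4, 5.3]
force: [-0.1, 1.5, 17.1]
gripper_width: 32.8
time_s: 18.17
ee_pos: [546.8, 64.4, 50.6]
ee_rot: [168.4, 89.4, 5.3]
force: [0.3, 2.2, 17.4]
gripper_width: 32.8
[546.77422416  64.41235732  50.62125438] [-0.22683261  1.22788778 17.34062104] [-0.00374477  0.04964736  0.06051611] 78.68356811924312
```

View pics/z14.png

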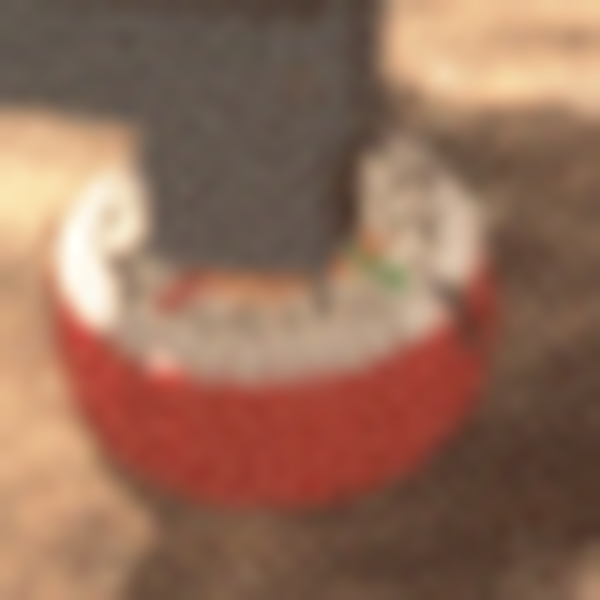

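Run:
```python
from ang import *
for C in ([546.5,64],[547,62.5]):ang(C,(('idxtop',447,290,41),('idxside',466,327,36),('green',385,272,46),('red',178,288,46)))
im=cv2.imread('pics/s14_full.png')[222:246,240:264]; cv2.imwrite('pics/zz14.png',cv2.resize(im,None,fx=25,fy=25,interpolation=cv2.INTER_LANCZOS4))
```

```text
idxtop [-37.7  -0.5] 37.7 0.7
idxside [-43.    2.2] 43.1 -2.9
green [-27.9   5.3] 28.4 -10.8
red [ 4.1 26.4] 26.7 -98.9
idxtop [-38.2   1. ] 38.2 -1.5
idxside [-43.5   3.7] 43.7 -4.9
green [-28.4   6.8] 29.2 -13.5
red [ 3.6 27.9] 28.2 -97.4
```

View pics/zz14.png

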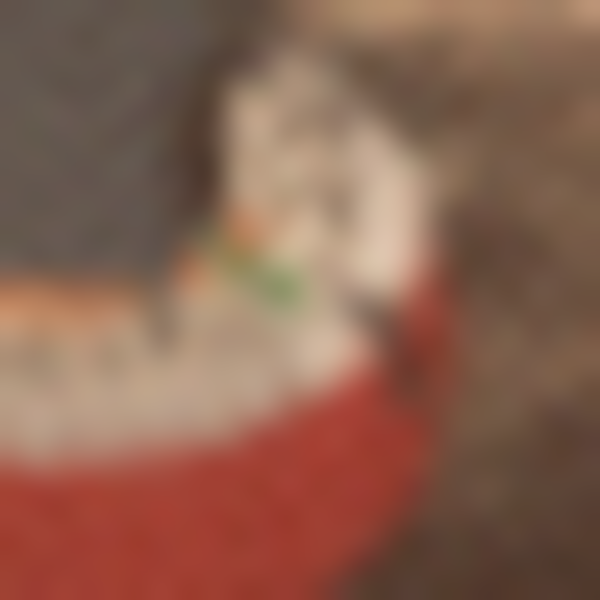

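Green is still about 8° past the index. I'll turn 7° further.

```bash
python3 -m handwheel '{"gripper":[1,1,1,1,1],"offset":[[0,0,0],[0,0,0],[0,0,0],[0,0,0],[0,0,0]],"rot":[[-2,0,0],[-4,0,0],[-6,0,0],[-7,0,0],[-7,0,0]]}' 30
python3 look.py 15
python3 - <<'E'
from ang import *
im=cv2.imread('pics/s15_full.png')[222:246,240:264]; cv2.imwrite('pics/zz15.png',cv2.resize(im,None,fx=25,fy=25,interpolation=cv2.INTER_LANCZOS4))
E
```

```text
time_s: 18.63
ee_pos: [546.8, 64.4, 50.6]
ee_rot: [162.3, 89.4, 6.2]
force: [-0.2, 1.3, 17.0]
gripper_width: 32.7
[546.80203563  64.4525401   50.60869682] [-0.49786636  1.8185388  17.95608099] [-0.04612283 -0.03942936 -0.02663743] 71.6860841290371
```

View pics/zz15.png

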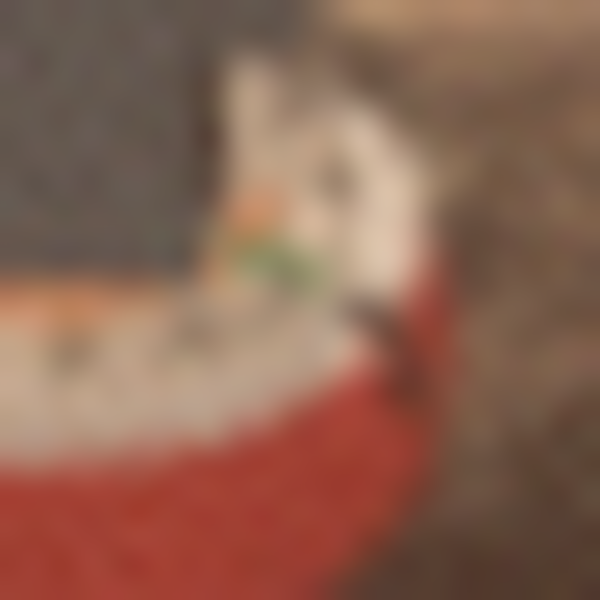

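View pics/z15.png

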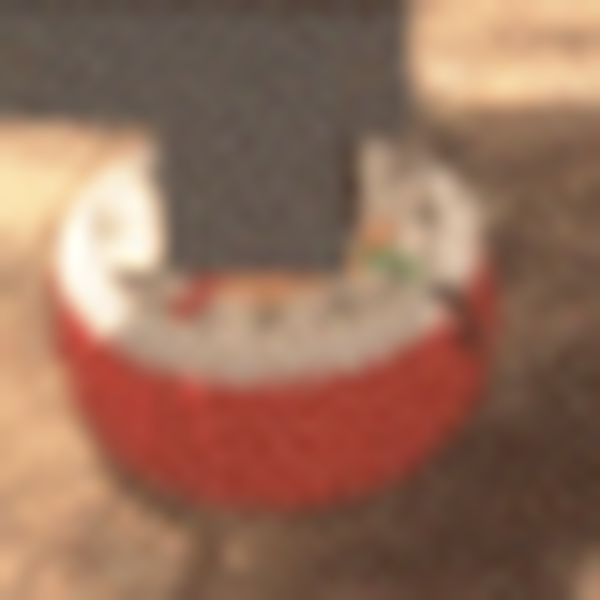

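Run:
```python
from ang import *
im=cv2.imread('pics/s15_full.png')
for C in ([546.5,64],[547,62.5]):
  ang(C,(('idxtop',447,290,41),('idxside',466,327,36),('red',192,298,46)))
  for x,y in ((275,262),(232,243),(318,283)):
    d=back('scene',240+x/25-.5,222+y/25-.5,46)-np.array(C+[0]);print('green',d[:2].round(1),np.hypot(*d[:2]).round(1),np.degrees(np.arctan2(-d[1],-d[0])).round(1))
```

```text
idxtop [-37.7  -0.5] 37.7 0.7
idxside [-43.    2.2] 43.1 -2.9
red [ 0.3 27.8] 27.8 -90.5
green [-27.3   2.4] 27.4 -5.0
green [-21.3   1.5] 21.3 -4.1
green [-33.5   3.5] 33.6 -6.0
idxtop [-38.2   1. ] 38.2 -1.5
idxside [-43.5   3.7] 43.7 -4.9
red [-0.2 29.3] 29.3 -89.5
green [-27.8   3.9] 28.1 -7.9
green [-21.8   3. ] 22.0 -7.9
green [-34.   5.] 34.3 -8.4
```

The dial reads about 92°, so I'll turn 2° more and then ease off the push.

```bash
python3 -m handwheel '{"gripper":[1,1,1,1,1],"offset":[[0,0,0],[0,0,0],[0,0,0],[0,0,0],[0,0,0]],"rot":[[-1,0,0],[-2,0,0],[-2,0,0],[-2,0,0],[-2,0,0]]}' 30
python3 -m handwheel '{"gripper":[1,1,1,1,1],"offset":[[-0.4,0.2,-0.2],[-0.8,0.4,-0.5],[-1.2,0.7,-0.8],[-1.5,0.8,-1],[-1.5,0.8,-1]],"rot":[[0,0,0],[0,0,0],[0,0,0],[0,0,0],[0,0,0]]}' 30
```

```text
time_s: 19.1
ee_pos: [546.8, 64.4, 50.6]
ee_rot: [160.2, 89.4, 6.0]
force: [-0.3, 2.6, 17.7]
gripper_width: 32.9
time_s: 19.52
ee_pos: [546.8, 64.2, 50.8]
ee_rot: [163.8, 89.6, 9.6]
force: [0.6, 1.6, 10.9]
gripper_width: 32.6
```

```bash
python3 -m handwheel '{"gripper":[1,1,1,1,1],"offset":[[-0.4,0.1,-0.3],[-0.8,0.2,-0.6],[-1.2,0.4,-0.9],[-1.5,0.5,-1.2],[-1.5,0.5,-1.2]],"rot":[[0,0,0],[0,0,0],[0,0,0],[0,0,0],[0,0,0]]}' 30
```

```text
time_s: 19.93
ee_pos: [546.7, 64.1, 50.9]
ee_rot: [165.7, 89.8, 11.5]
force: [1.0, 1.4, 6.4]
gripper_width: 32.5
```

```bash
python3 -m handwheel '{"gripper":[1,1,1,1],"offset":[[-0.3,0.2,-0.2],[-0.6,0.2,-0.4],[-0.8,0.2,-0.6],[-0.8,0.2,-0.6]],"rot":[[0,0,0],[0,0,0],[0,0,0],[0,0,0]]}' 10
```

```text
time_s: 20.27
ee_pos: [546.5, 64.0, 50.9]
ee_rot: [170.0, 89.9, 15.9]
force: [1.9, 2.9, 5.0]
gripper_width: 32.5
```

```bash
python3 -m handwheel '{"gripper":[1,1,1],"offset":[[-0.2,-0.3,-0.3],[-0.4,-0.3,-0.3],[-0.4,-0.3,-0.3]],"rot":[[0,0,0],[0,0,0],[0,0,0]]}' 5
python3 -m handwheel '{"gripper":[0,0,0,0,0],"offset":[[0,0,0],[0,0,0],[0,0,0],[0,0,0],[0,0,0]],"rot":[[0,0,0],[0,0,0],[0,0,0],[0,0,0],[0,0,0]]}' 30
python3 -m handwheel '{"gripper":[0,0,0,0,0],"offset":[[0,0,0],[0,0,0],[0,0,0],[-10,0,0],[-30,0,0]],"rot":[[0,0,0],[0,0,0],[0,0,0],[0,0,0],[0,0,0]]}' 30
python3 look.py 16
```

```text
time_s: 20.52
ee_pos: [546.1, 64.0, 51.0]
ee_rot: [84.8, 90.0, -69.4]
force: [2.5, 1.6, 2.2]
gripper_width: 33.3
time_s: 20.93
ee_pos: [545.6, 64.0, 50.8]
ee_rot: [-7.5, 89.9, -161.7]
force: [-0.5, 0.1, 0.8]
gripper_width: 63.8
time_s: 21.35
ee_pos: [544.2, 64.0, 79.9]
ee_rot: [-19.1, 89.7, -173.2]
force: [-0.7, 0.5, -1.0]
gripper_width: 91.1
[547.84563788  64.3450826   85.08371923] [1.11792452 0.82654054 2.91359955] [ 0.04971951 -0.10194311  0.04670382] 69.67398196566796
```

View pics/z16.png

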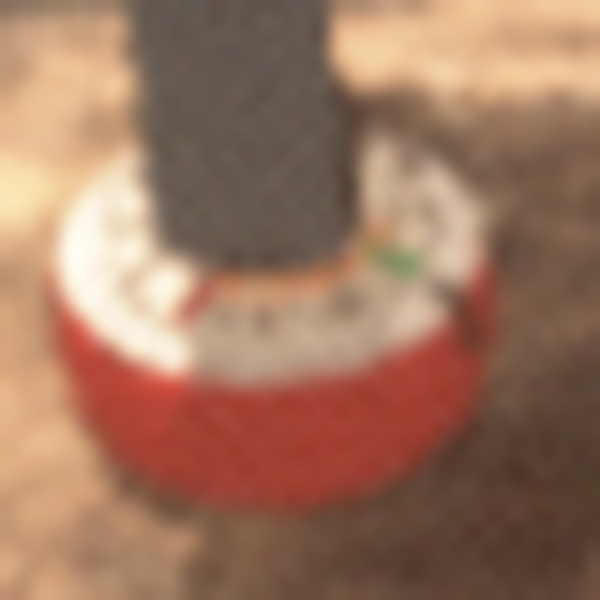

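Released. I'll retreat upward and to the side for a clear top view.

```bash
python3 -m handwheel '{"gripper":[0,0,0,0,0],"offset":[[-25,0,0],[-50,0,0],[-80,0,0],[-110,0,0],[-110,0,0]],"rot":[[0,0,0],[0,0,0],[0,0,0],[0,0,0],[0,0,0]]}' 30
python3 - <<'E'
from h import *
s=state();M=R.from_euler('xyz',s['ee_rot'],degrees=True).as_matrix();print(s['ee_pos'],M.T@np.array([-60,-180,0]))
E
```

```text
time_s: 21.82
ee_pos: [549.8, 64.6, 198.1]
ee_rot: [159.5, 89.2, 5.4]
force: [0.9, 0.1, -0.2]
gripper_width: 91.2
[549.79669579  64.58593812 198.10865542] [ -1.02734    135.85561588 132.4469562 ]
```

```bash
python3 -m handwheel '{"gripper":[0,0,0,0,0],"offset":[[0,27,26],[0,54,52],[0,81,78],[0,108,104],[0,135,132]],"rot":[[0,0,0],[0,0,0],[0,0,0],[0,0,0],[0,0,0]]}' 30
python3 -m handwheel '{"gripper":[0,0,0,0,0],"offset":[[0,27,26],[0,54,52],[0,70,66],[0,70,66],[0,70,66]],"rot":[[0,0,0],[0,0,0],[0,0,0],[0,0,0],[0,0,0]]}' 30
python3 look.py 17
python3 -c "
from h import *
crop('top','pics/t17.png',239,194)"
```

```text
time_s: 22.23
ee_pos: [485.6, -116.2, 191.5]
ee_rot: [136.0, 89.9, -18.1]
force: [0.7, -0.9, -0.0]
gripper_width: 90.8
time_s: 22.65
ee_pos: [456.9, -207.4, 191.3]
ee_rot: [171.0, 90.0, 16.7]
force: [0.5, -0.3, 0.2]
gripper_width: 91.5
[ 457.14323886 -206.44754444  191.24211479] [-0.25113505  1.10250513  0.40901685] [ 0.03089129 -0.06195849  0.00540377] 38.56464688689862
```

View pics/t17.png

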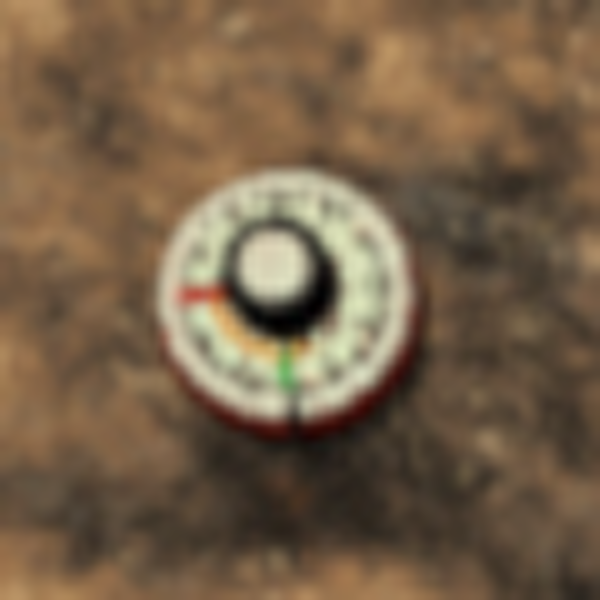

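View pics/z17.png

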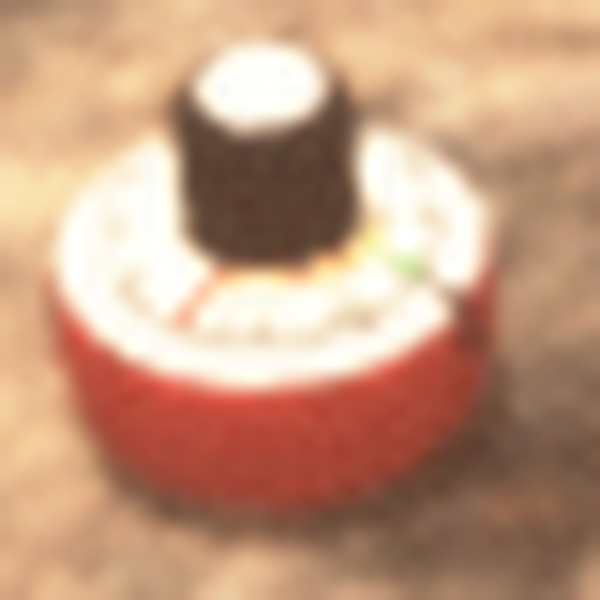

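View pics/t17_full.png

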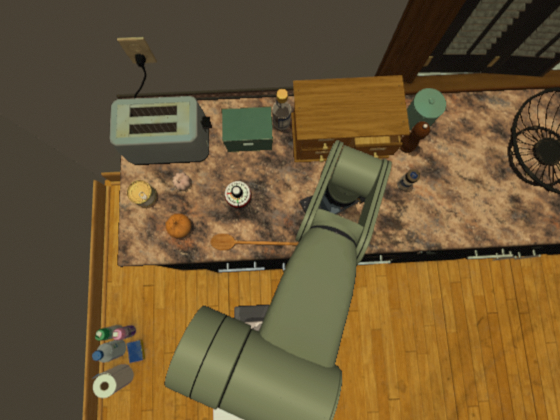

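The top view shows the green mark at (288,368) beside the index at (295,412). Red is to the left at (200,295). The other things are where they were. I'll compute the angles.

```bash
python3 - <<'E'
from h import *
f=lambda x,y:(209+x/10-.45,164+y/10-.45)
P=lambda x,y,z:back('top',*f(x,y),z)
rim=P(288,296,42);kn=P(272,265,80);print(rim,kn)
i,g,r=P(294,412,41),P(288,368,46),P(202,294,46)
# centre fit: green r=26, red r=26
for C in (rim,kn,(rim+kn)/2):
    a=[np.degrees(np.arctan2(-(p-C)[1],-(p-C)[0])).round(1) for p in(i,g,r)]; print(a,[np.hypot(*(p-C)[:2]).round(1) for p in (i,g,r)], 'dial by green',90+a[0]-a[1],'by red',a[0]-a[2])
E
python3 - <<'E'
import cv2
im=cv2.imread('pics/t17_full.png')[182:210,224:252]
cv2.imwrite('pics/t17z.png',cv2.resize(im,None,fx=21,fy=21,interpolation=cv2.INTER_LANCZOS4))
E
```

```text
[547.21712629  65.78302313  42.        ] [547.73500108  66.86605166  80.        ]
[np.float64(1.0), np.float64(-0.7), np.float64(-92.2)] [np.float64(37.3), np.float64(24.2), np.float64(26.6)] dial by green 91.7 by red 93.2
[np.float64(2.7), np.float64(1.8), np.float64(-91.1)] [np.float64(37.8), np.float64(24.7), np.float64(25.5)] dial by green 90.9 by red 93.8
[np.float64(1.9), np.float64(0.5), np.float64(-91.7)] [np.float64(37.5), np.float64(24.4), np.float64(26.1)] dial by green 91.4 by red 93.60000000000001
```

View pics/t17z.png

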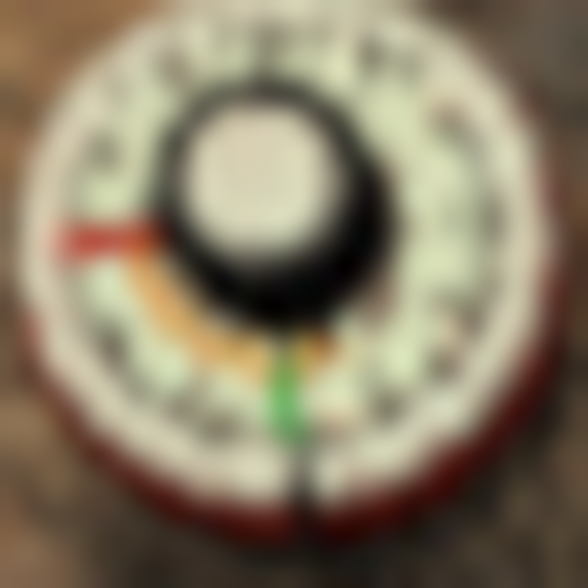

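Everything is within limits: dial about 92° (15.3 min), index within about 2° of the front, and the timer within 5 mm of its start. I'll hand in.

```bash
python3 -c "
from workcell import *
print(job_done()); print(state()['time_s'])"
```

```text
the job is handed in; nothing more can be done
None
the job is handed in; nothing more can be done
```

I handed the job in at about 23 s. No verdict is reported, so the results below are my own measurements from the cameras and the wrist force.

**What I did**
- **Turning the timer:** I gripped the knob and turned the whole timer clockwise by about 55°, until the index faced the front.
- **First winding try:** at about 15 N of push the case slipped to about -26°, because the push came with about 5 N sideways. The dial only reached about 18–19 minutes, so this did not count as winding past 20.
- **Second try:** I eased off, turned the timer back and pressed again with about 18 N and almost no sideways force. I then wound slowly to about 23 minutes and turned back. The index stayed at the front throughout.
- **Finish:** I eased off, released the knob and moved the arm clear.

**Last checks**
- **Index:** about 1–3° from the front (limit 17°).
- **Dial:** the green mark puts it at 91–92° and the red mark at 93–94°. That is 15.2–15.6 minutes, slightly high but inside the ±1 minute allowed.
- **Place and push:** the timer stands upright about 5 mm from where it started. The largest push I read was 19 N.
- **Other things:** they look unmoved by eye in the top picture, but I did not measure them. The arm partly hid the glass and the end of the spoon.

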